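Set a trailer drop leg one hole shorter and hold the lock pin home

TASK

The trailer drop leg clamped in the bench vise has to be one hole shorter: pull up the spring-loaded lock plunger on its sliding outer section, slide that section along the drilled leg towards the vise to the very next hole, and let the pin go fully home in it. Finish still gripping the plunger knob with the pin all the way home, and do not let go, so that the safety clip can be fitted; leave the other things on the counter where they are.

Things in the scene. Friction and masses are not known exactly. Their poses are not given: they have to be found in the camera images.
- knob_center (a point): Centre of the plunger's black round pull knob (diameter 34 mm, 24 mm high, upright axis), the only knob on the leg. With the pin home it stands 201 mm above the counter, so the knob spans 189 to 213 mm. Below it is a 23 mm diameter plunger barrel (top at 185 mm) and a 30 mm diameter boss on the flat top of the outer section (163 mm above the counter). Its x axis is level across the leg, y runs along the leg towards the vise and the next hole, z is up.
- next_hole (a point): Centre of the mouth of the hole to lock into, in the top face of the drilled inner leg, 158 mm above the counter; 12 mm diameter. The holes are 50 mm apart in a row along the leg; this one is the first uncovered hole beyond the mouth of the outer section, on the vise side. Same axes as the knob. The knob axis must stand over it.
- sleeve (a joint): Position of the outer section (steel tube 46 x 46 mm, 258 mm long, with a 110 mm square mounting plate at its far end, 0.8 kg) along the leg in m: 0 in the hole where it starts, +0.05 in the next hole towards the vise, +0.10 in the one after. Its mouth is 28 mm beyond the knob axis. It slides level with about 2.5 N of friction and carries the plunger along; it can be pulled along by the raised knob. The pin in a hole locks it with about 1 mm of play.
- plunger (a joint): Lift of the plunger in m: 0 = pin fully home, 10 mm deep in the hole; above 0.010 the round-nosed 10 mm pin is clear of the leg's top face; 0.015 = stop. A spring pulls it down with 6 N at home and 10.5 N fully up. It moves straight up and down; on the leg between holes the pin rides at 0.010 and drops in by itself when it comes over a hole if the knob is let down.
- vise_jaws (a point): Middle of the grey bench vise's jaws, at the height of the leg's axis (140 mm); jaws 100 mm wide along the leg, their tops 156 mm above the counter. The vise is bolted down, the inner leg (36 x 36 mm tube) is clamped in it. A level tommy bar at 85 mm height stands out 178 mm from the leg's axis on the robot's side.
- oil_filter: Loose white oil filter, 76 mm diameter, 90 mm high; to be left alone. Origin at the centre of its underside.
- grease_tub: Loose white tub with grey lid, 76 mm diameter, 76 mm high; to be left alone. Origin at the centre of its underside.
- bearing: Loose steel bearing ring, 62 mm diameter, 16 mm high, lying flat; to be left alone. Origin at the centre of its underside.
- spanner: Loose steel spanner, 180 mm long, lying flat; to be left alone.
- pad_box: Loose cardboard box, 75 x 150 x 55 mm high; to be left alone. Origin at the centre of its underside.
- r_clip: Loose bent-wire safety clip, 80 mm long, 6 mm thick, lying flat; to be left alone.
- plug_pack: Loose paper carton, 50 x 95 x 26 mm high; to be left alone. Origin at the centre of its underside.

How it is judged:
By the outcome, as a careful person would: the job done as asked, in the order asked, and still so for the second after the job is handed in, while the arm keeps its last pose, push and grip.
It also fails if it takes over 32 s, if anything falls off the work surface, if the arm or the gripper's body presses on something with over 40 N, if the wrist force passes 120 N, or if a joint passes its speed limit or range.

ROBOT

A 7-joint arm with a two-finger parallel gripper is mounted at the origin on the work surface. World frame = base frame: x ahead of the robot, y to its left, z up, the work surface at z = 0. Lengths are in m, angles in rad, forces in N, time in s.
With the tool pointing down it reaches from about 0.425 to 0.875 m from the base axis. Payload 4.7 kg.
Tool frame: the origin (TCP) lies at the very end of the fingers, on their centre line; the grasp point (between the pads) lies 19 mm behind it (grip_point_offset is the distance from the TCP to the grasp point, in m); x points along the fingers, z is the direction in which the jaws open and shut, and the axes are right-handed (so a half turn about x gives the same grasp; the last joint's range is limited). The gripper opens to 87 mm and grips with 3 to 60 N. Pads are 19 mm wide; open, the fingers measure 117 mm over their backs; the gripper's body (75 mm by 190 mm) begins 51 mm behind the grasp point.
Start: joints at [1.31, 0.321, -0.07, 1.45, 0.023, 1.371, -0.057], TCP at [0.176, -0.626, 0.223] pointing down, gripper open.
Joint ranges: [-2.86, 2.86], [-0.3, 2.09], [-1.38, 1.24], [0.06, 2.45], [-1.56, 4.7], [0.09, 2.05], [-2.69, 2.69]. Speed limits (rad/s): [2.57, 2.57, 3.14, 3.14, 3.14, 3.14, 3.14].

INTERFACE

Orientations are given as a rotation vector (axis times angle).
In Python, from bench import get_state, get_image, calibration, close_job, grip_point_offset gives the robot as it stands.
- The arm moves only by the tool play_rows, never from a script. Its argument "targets" is a list of rows, each an object with "claw": the closure, from 0 (fully open) to 1 (shut); "linear": the shift along the tool's x, y, z as a fraction of full scale, a list of three; "rotation": the turn, a rotation vector about the tool's x, y, z as a fraction of full scale, a list of three. In form: [{"claw": claw, "linear": [x, y, z], "rotation": [wx, wy, wz]}, ...]. A call has 1 to 10 rows; each row shifts and turns the pose as measured when the row begins, along the tool's axes as they then stand; what a row does not reach is not made up. Full scale, the value 1, is 2.5 cm for a shift and 90 degrees for a turn. A row lasts 1/12 s, in which the tool goes at most 41.7 mm and 7.16 degrees, less where a joint would pass 70% of its speed; a pose out of reach is approached as far as the arm can. A call with a number of a shift or a turn outside -1 to 1 is refused whole. A call with a gripper value outside its range is refused whole. The fingers move at their own pace and stop on an object; "newtons" is the grip in N (left out, the last holds). Time passes only in rows, so rows that do not move let the fingers close. It gives the time, the measured TCP pose, the force and the opening at its end, in the units of the state.
- get_state(): the state, without advancing time (a new reading comes with each control period).
- get_image(name): name is "side" or "top" or "wrist"; returns the picture (420x560x3 uint8, blue, green, red); there is no depth.
- calibration(name): a dict with "fx", "fy", "cx", "cy" (pixels), "rvec" (rotation vector, rad) and "tvec" (3), from world to camera coordinates, as OpenCV has them; the wrist camera has in their place "hand_eye" (4x4, takes a point from camera to tool coordinates, whose origin is the TCP and whose axes are the tool frame's). Camera axes: x right, y down, z forward; pixel columns grow to the right and rows downward; lengths in m; the calibration is good to about 2 mm. The wrist camera is an equidistant fisheye: a pixel r from the principal point sees the ray r / f radians off the axis. A picture is of the moment at which its call begins: read the wrist's pose just before it. calibration takes no time and is no camera call.
- close_job(): hands the job in, once; it reports no verdict.
The state is a dict: "time": time; "joint_positions": joint angles; "qd": joint speeds; "joint_torque": joint torques, N m; "position": TCP position; "tool_rot": TCP orientation; "ft_force": force on the tool from outside, world axes, zero at the start; "torque": the same for the moment, N m; "grip_width": opening from 0.0 (shut) to 1.0 (fully open).
Only numpy, scipy, OpenCV 4.12 (cv2) and the standard library are available. Lean on these libraries where they do the work, as an engineer would, in place of code of your own. Each camera call takes 0.05 s, during which the arm holds its last target. There are 200 camera calls.

## Working session

There is one attempt and no reset: what is moved stays moved. The work goes in short steps, Python scripts to look and compute and a tool call to move; the robot and the scene stay as the last step left them, time stands still between calls to the robot, and variables do not carry over. Pictures are saved under pics/ and viewed, about 8 in all and at most 12, crops included, and the job is handed in when it is done.

Besides the shell and the picture viewer there is one more tool, called after "Emit:" as a command line: name --argument value ..., lists and objects as JSON in quotes. play_rows: Moves the arm, as the interface text tells. Shift numbers are shares of 2.5 cm and turn numbers shares of 90 degrees, none past 1 either way. Its arguments: {"type":"object","properties":{"targets":{"type":"array"},"newtons":{"type":"number"}},"required":["targets"]}

```bash
mkdir -p pics; ls; python3 - <<'E'
from bench import *
import cv2
s=get_state();print(s)
for n in("side","top","wrist"):
    cv2.imwrite(f"pics/{n}0.png",get_image(n));print(n,calibration(n))
print(grip_point_offset)
E
```

```text
pics
{'time': 0.0, 'joint_positions': array([ 1.31012016,  0.32182516, -0.07009958,  1.45164945,  0.02264873,
        1.37083621, -0.05689782]), 'qd': array([ 8.12848824e-04,  8.94877771e-04,  9.04546529e-05,  1.00446221e-03,
        3.29579893e-04,  4.96242050e-04, -1.45367851e-03]), 'joint_torque': array([ 3.65706876e-05, -4.91291964e+01, -4.04178165e-01, -3.12527025e+01,
       -6.39840262e-02,  4.38999385e-02,  1.56584319e-04]), 'position': array([ 0.17615777, -0.62509622,  0.2214731 ]), 'tool_rot': array([ 1.00550729,  1.3284312 , -1.00376144]), 'ft_force': array([ 0.1548194 , -0.19923606, -0.07758405]), 'torque': array([-0.02562018,  0.01798611, -0.02796972]), 'grip_width': 0.99557162416863}
side {'fx': 452.7454134330285, 'fy': 452.7454134330285, 'cx': 281.2294306067551, 'cy': 211.43837340542066, 'rvec': array([ 0.64493881,  2.49872622, -1.37228533]), 'tvec': array([0.54505029, 0.0354656 , 1.17539085])}
top {'fx': 461.05375123208756, 'fy': 461.05375123208756, 'cx': 283.5515236278635, 'cy': 214.70257096639983, 'rvec': array([ 2.17571145, -2.16318381,  0.17476365]), 'tvec': array([-0.13561769,  0.58548077,  0.96988958])}
wrist {'fx': 325.19226210127806, 'fy': 325.19226210127806, 'cx': 283.662300481568, 'cy': 214.47997679449256, 'hand_eye': array([[-5.05808596e-05, -2.84470551e-01,  9.58684778e-01,
        -1.61399213e-01],
       [ 1.41308224e-04, -9.58684771e-01, -2.84470541e-01,
         7.76924551e-02],
       [ 9.99999989e-01,  1.21081279e-04,  8.86891281e-05,
         1.10188667e-03],
       [ 0.00000000e+00,  0.00000000e+00,  0.00000000e+00,
         1.00000000e+00]])}
0.0187
```

View pics/side0.png

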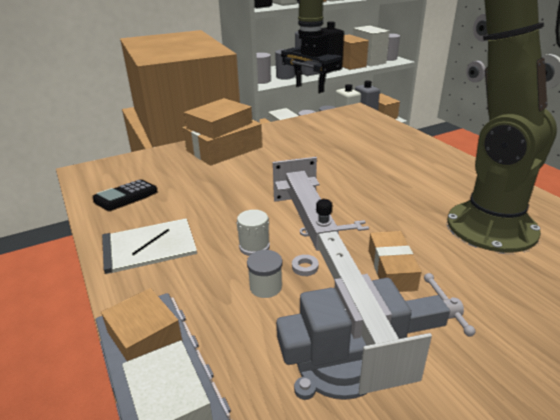

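View pics/top0.png

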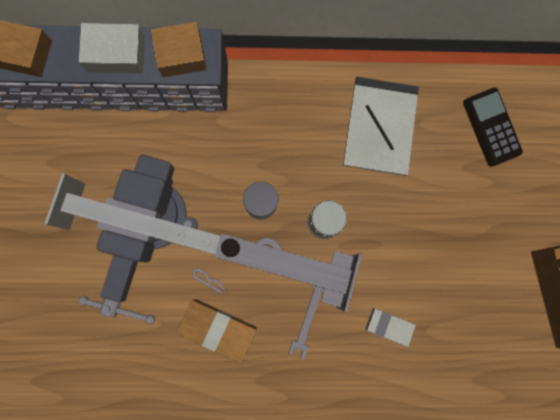

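The side view shows the knob at about (324,207), the leg running down to the vise, and holes at about (333,240) and (341,254). The top view shows the knob at about (230,247) and holes at about (207,241) and (182,235). Next I'll triangulate these points.

```bash
cat > h.py <<'E'
import numpy as np,cv2
from scipy.spatial.transform import Rotation as R
from bench import *
def P(n):
    c=calibration(n);K=np.array([[c['fx'],0,c['cx']],[0,c['fy'],c['cy']],[0,0,1]])
    return K,R.from_rotvec(c['rvec']).as_matrix(),c['tvec']
def tri(a,b):
    M=[k@np.c_[r,t] for k,r,t in (P('side'),P('top'))]
    X=cv2.triangulatePoints(M[0],M[1],np.array(a,float),np.array(b,float))[:,0];return X[:3]/X[3]
def proj(n,X):
    K,r,t=P(n);p=K@(r@np.array(X)+t);return p[:2]/p[2]
def atz(n,uv,z):
    K,r,t=P(n);d=r.T@np.linalg.inv(K)@[uv[0],uv[1],1];c=-r.T@t;return c+d*(z-c[2])/d[2]
def blob(img,x,y,w,th):
    s=img[y-w:y+w,x-w:x+w].max(2);n,l,st,ce=cv2.connectedComponentsWithStats((s<th).astype('uint8'))
    i=1+st[1:,4].argmax();return ce[i]+[x-w,y-w],st[i]
E
python3 - <<'E'
from h import *
s=cv2.imread('pics/side0.png');t=cv2.imread('pics/top0.png')
a,sa=blob(s,324,207,18,50);b,sb=blob(t,230,247,18,50);print(a,sa,b,sb)
X=tri(a,b);print('knob',X)
print('atz',atz('side',a,.201),atz('top',b,.201))
h=atz('top',(207,241),.158);h2=atz('top',(182,235),.158);print('holes',h,h2,tri((333,240),(207,241)))
print('plate end',atz('top',(350,277),.163),'leg',atz('top',(70,204),.158))
i=np.vstack([cv2.resize(s[150:290,250:410],None,fx=4,fy=4,interpolation=2)]);j=cv2.resize(t[190:290,150:310],None,fx=4,fy=4,interpolation=2)
cv2.imwrite('pics/crop0.png',cv2.resize(np.vstack([i,j]),(400,600)))
cv2.imwrite('pics/ctop.png',j)
E
```

```text
[323.80676329 207.42028986] [ 11  11  15  16 207] [229.94273128 247.41409692] [ 10  10  17  17 227]
knob [ 0.50443964 -0.02942214  0.19770185]
atz [ 0.50686274 -0.02472967  0.201     ] [ 0.50474008 -0.03002518  0.201     ]
holes [0.51919957 0.01743251 0.158     ] [0.53036856 0.06517535 0.158     ] [0.51680806 0.01978084 0.15406292]
plate end [ 0.45212715 -0.25486748  0.163     ] leg [0.58832681 0.27947084 0.158     ]
```

View pics/ctop.png

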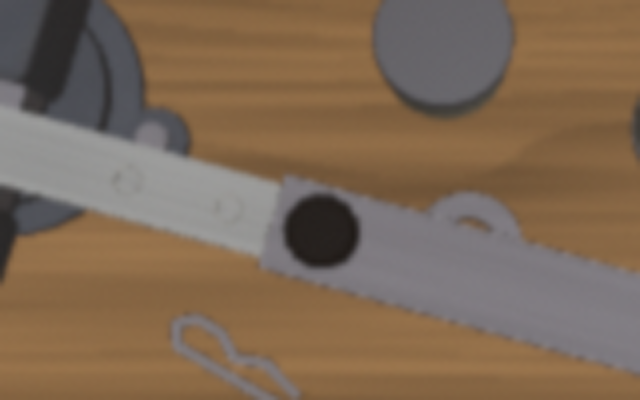

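The zoomed top view shows the knob at crop (322,231) and holes at crop (228,208) and (127,180). The next hole is therefore at about (207,242) full-frame, 49 mm from the knob along the leg. Triangulated knob height is 198 mm against the given 201 mm, so it agrees.

```bash
cat >> h.py <<'E'
U=np.array([.0145,.0470,0])/np.linalg.norm([.0145,.0470]); A=np.array([.247,.969,0])/np.linalg.norm([.247,.969])
def goal(zaxis):
    x=np.array([0,0,-1.]);z=zaxis/np.linalg.norm(zaxis);return np.c_[x,np.cross(z,x),z]
def delta(p,zaxis=None):
    s=get_state();M=R.from_rotvec(s['tool_rot']).as_matrix()
    d=M.T@(np.array(p)-s['position'])/.025
    print('pos',s['position'].round(4),'lin units',d.round(2),'t',round(s['time'],2),'F',s['ft_force'].round(1),'grip',round(s['grip_width'],3))
    if zaxis is not None: print('rot units',(R.from_matrix(M.T@goal(zaxis)).as_rotvec()/(np.pi/2)).round(3))
E
python3 - <<'E'
from h import *
s=get_state();print(R.from_rotvec(s['tool_rot']).as_matrix().round(3))
across=np.array([A[1],-A[0],0])
for z in (A,-A,across,-across):delta((.505,-.029,.26),z)
E
```

```text
[[-0.     0.962  0.271]
 [ 0.001  0.271 -0.962]
 [-1.    -0.    -0.001]]
pos [ 0.1762 -0.6252  0.2217] lin units [ -1.51  19.13 -19.39] t 0.15 F [ 0.3  0.5 -0.5] grip 0.998
rot units [-1.666e+00 -0.000e+00 -1.000e-03]
pos [ 0.1762 -0.6252  0.2217] lin units [ -1.51  19.13 -19.39] t 0.15 F [ 0.3  0.5 -0.5] grip 0.998
rot units [ 0.334 -0.001  0.   ]
pos [ 0.1762 -0.6252  0.2217] lin units [ -1.51  19.13 -19.39] t 0.15 F [ 0.3  0.5 -0.5] grip 0.998
rot units [-0.666 -0.001 -0.   ]
pos [ 0.1762 -0.6252  0.2217] lin units [ -1.51  19.13 -19.39] t 0.15 F [ 0.3  0.5 -0.5] grip 0.998
rot units [ 1.334e+00 -0.000e+00  1.000e-03]
```

Emit:
play_rows --targets '[{"claw": 0,"linear": [-0.2,1,-0.7],"rotation": [0,0,0]},{"claw": 0,"linear": [-0.2,1,-0.7],"rotation": [0,0,0]},{"claw": 0,"linear": [-0.2,1,-0.7],"rotation": [0,0,0]},{"claw": 0,"linear": [-0.2,1,-0.7],"rotation": [0,0,0]},{"claw": 0,"linear": [-0.2,1,-0.7],"rotation": [0,0,0]},{"claw": 0,"linear": [-0.2,1,-0.7],"rotation": [0,0,0]},{"claw": 0,"linear": [-0.2,1,-0.8],"rotation": [0,0,0]},{"claw": 0,"linear": [-0.2,1,-0.8],"rotation": [0,0,0]},{"claw": 0,"linear": [0,1,-1],"rotation": [0,0,0]},{"claw": 0,"linear": [0,1,-1],"rotation": [0,0,0]}]' --newtons 35

```text
time: 0.98
position: [0.3634, -0.3661, 0.2572]
tool_rot: [1.02, 1.33, -1.021]
ft_force: [0.3, -0.5, -0.2]
grip_width: 1.0
```

```bash
python3 - <<'E'
from h import *
delta((.505,-.029,.26),-A); s=get_state();print(s['joint_positions'].round(2),s['qd'].round(2))
E
```

```text
pos [ 0.3634 -0.3661  0.2572] lin units [ -0.09   8.89 -11.62] t 0.98 F [ 0.3 -0.5 -0.2] grip 1.0
rot units [ 0.322 -0.003  0.006]
[ 1.01  0.04 -0.28  1.71  0.01  1.4  -0.59] [-0.4  -0.26 -0.38  0.26 -0.06 -0.02 -0.77]
```

Emit:
play_rows --targets '[{"claw": 0,"linear": [0,0.75,-1],"rotation": [0,0,0]},{"claw": 0,"linear": [0,0.75,-1],"rotation": [0,0,0]},{"claw": 0,"linear": [0,0.75,-1],"rotation": [0,0,0]},{"claw": 0,"linear": [0,0.75,-1],"rotation": [0,0,0]},{"claw": 0,"linear": [0,0.75,-1],"rotation": [0,0,0]},{"claw": 0,"linear": [0,0.75,-1],"rotation": [0,0,0]},{"claw": 0,"linear": [0,0.75,-1],"rotation": [0,0,0]},{"claw": 0,"linear": [0,0.75,-1],"rotation": [0,0,0]},{"claw": 0,"linear": [0,0.75,-1],"rotation": [0,0,0]},{"claw": 0,"linear": [0,0.75,-1],"rotation": [0,0,0]}]'

```text
time: 1.82
position: [0.4845, -0.0593, 0.2565]
tool_rot: [1.016, 1.33, -1.021]
ft_force: [0.8, -0.1, 0.3]
grip_width: 0.997
```

Emit:
play_rows --targets '[{"claw": 0,"linear": [0,0.8,-1],"rotation": [0.07,0,0]},{"claw": 0,"linear": [0,0.5,-1],"rotation": [0.07,0,0]},{"claw": 0,"linear": [0,0,0],"rotation": [0.07,0,0]},{"claw": 0,"linear": [0,0,0],"rotation": [0.07,0,0]},{"claw": 0,"linear": [0,0,0],"rotation": [0.06,0,0]},{"claw": 0,"linear": [0,0,0],"rotation": [0,0,0]}]'

```text
time: 2.32
position: [0.5068, 0.0108, 0.2558]
tool_rot: [1.413, 1.075, -1.419]
ft_force: [-0.0, -0.4, 0.5]
grip_width: 0.999
```

```bash
python3 - <<'E'
from h import *
delta((.505,-.029,.26),-A); s=get_state();print(s['joint_positions'].round(2),s['qd'].round(2))
cv2.imwrite('pics/w1.png',get_image('wrist'))
E
```

```text
pos [0.5068 0.0108 0.2558] lin units [-0.18  0.37  1.55] t 2.32 F [-0.  -0.4  0.5] grip 0.999
rot units [-0.02  -0.003  0.007]
[ 0.61  0.04 -0.69  1.72  0.02  1.4  -1.94] [-0.01  0.   -0.01  0.   -0.   -0.    0.08]
```

View pics/w1.png

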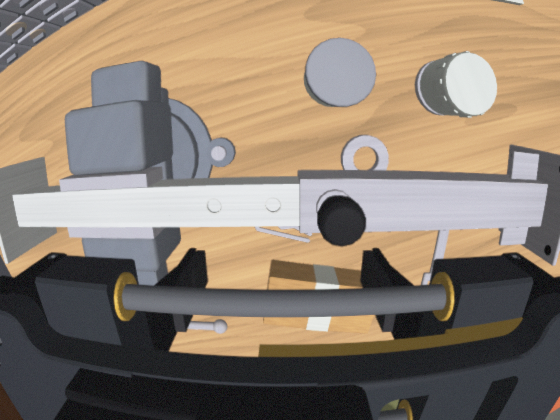

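The wrist view shows the knob at about (342,219), the next hole at (273,205) and the following hole at (214,206). The leg lies parallel to the jaw axis.

```bash
cat >> h.py <<'E'
def wray(uv,s=None):
    s=s or get_state();c=calibration('wrist');M=R.from_rotvec(s['tool_rot']).as_matrix();H=c['hand_eye']
    v=np.array([uv[0]-c['cx'],uv[1]-c['cy']])/c['fx'];th=np.hypot(*v)
    d=np.r_[np.sin(th)*v/th,np.cos(th)];return s['position']+M@H[:3,3],M@H[:3,:3]@d
def watz(uv,z,s=None):
    o,d=wray(uv,s);return o+d*(z-o[2])/d[2]
def ls(rays):
    A_=sum(np.eye(3)-np.outer(d,d) for o,d in rays);b=sum((np.eye(3)-np.outer(d,d))@o for o,d in rays);return np.linalg.solve(A_,b)
def ray(n,uv):
    K,r,t=P(n);d=r.T@np.linalg.inv(K)@[uv[0],uv[1],1];return -r.T@t,d/np.linalg.norm(d)
E
python3 - <<'E'
from h import *
w=cv2.imread('pics/w1.png');c,st=blob(w,342,219,30,50);print(c,st)
print('knob wrist@.201',watz(c,.201))
print('ls all',ls([wray(c),ray('side',(323.8,207.4)),ray('top',(229.9,247.4))]),'wrist+top',ls([wray(c),ray('top',(229.9,247.4))]))
h=watz((273,205),.158);h2=watz((214,206),.158);print(h,h2,h2-h,np.linalg.norm(h2-h),ls([wray((273,205)),ray('top',(207,242)),ray('side',(333,240))]))
l=watz((17,208),.158)[:2]-h[:2];print('dir',l/np.linalg.norm(l))
E
```

```text
[337.09806157 216.42417332] [  6   7  47  49 877]
knob wrist@.201 [ 0.50808043 -0.02940296  0.201     ]
ls all [ 0.505193   -0.02946044  0.19728798] wrist+top [ 0.50532473 -0.02964703  0.19350345]
[0.51717078 0.01625698 0.158     ] [0.52996826 0.06420686 0.158     ] [0.01279748 0.04794988 0.        ] 0.0496282794295202 [0.5154102  0.01835801 0.15255097]
dir [0.26937326 0.96303585]
```

```bash
sed -i 's/A=np.array.*/A=np.array([.257,.966,0])/' h.py; python3 - <<'E'
from h import *
delta((.505,-.0295,.182),-A)
E
```

```text
pos [0.5068 0.0109 0.2558] lin units [2.94 0.41 1.59] t 2.37 F [ 0.7  0.2 -0.4] grip 1.002
rot units [-0.011 -0.003  0.007]
```

Emit:
play_rows --targets '[{"claw": 0,"linear": [0,0.2,0.8],"rotation": [-0.011,-0.003,0.007]},{"claw": 0,"linear": [0,0.2,0.8],"rotation": [0,0,0]},{"claw": 0,"linear": [0,0,0],"rotation": [0,0,0]}]'

```text
time: 2.62
position: [0.5054, -0.0307, 0.2552]
tool_rot: [1.388, 1.082, -1.389]
ft_force: [-0.2, -0.5, 0.5]
grip_width: 0.999
```

```bash
python3 - <<'E'
from h import *
delta((.505,-.0295,.182),-A)
w=get_image('wrist');cv2.imwrite('pics/w2.png',w)
E
```

```text
pos [ 0.5054 -0.0307  0.2552] lin units [ 2.93 -0.03 -0.04] t 2.62 F [-0.2 -0.5  0.5] grip 0.999
rot units [0.008 0.    0.   ]
```

View pics/w2.png

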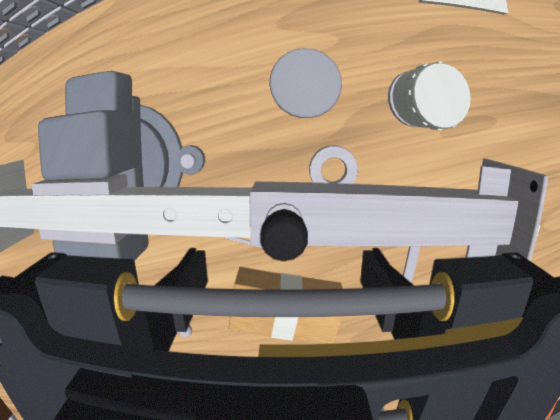

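Now over the knob: it sits at about (284,236) and is centred between the fingers. Next I'll check the cross-leg offset with this second wrist position.

```bash
python3 - <<'E'
from h import *
c=(284,236)
print(watz(c,.201),ls([wray(c),ray('side',(323.8,207.4)),ray('top',(229.9,247.4))]),watz((224.5,216),.158))
E
```

```text
[ 0.5035686  -0.02937899  0.201     ] [ 0.50387657 -0.02930585  0.1982393 ] [0.51740938 0.01872537 0.158     ]
```

Emit:
play_rows --targets '[{"claw": 0,"linear": [0.9,0,0],"rotation": [0.008,0,0]},{"claw": 0,"linear": [0.8,0,0],"rotation": [0,0,0]},{"claw": 0,"linear": [0,0,0],"rotation": [0,0,0]}]'

```text
time: 2.92
position: [0.5064, -0.0268, 0.213]
tool_rot: [1.398, 1.078, -1.391]
ft_force: [-1.2, 0.5, -0.8]
grip_width: 0.999
```

```bash
python3 - <<'E'
from h import *
delta((.504,-.0295,.182),-A)
E
```

```text
pos [ 0.5064 -0.0268  0.213 ] lin units [ 1.24 -0.07  0.13] t 2.92 F [-1.2  0.5 -0.8] grip 0.999
rot units [ 0.003 -0.002 -0.002]
```

Emit:
play_rows --targets '[{"claw": 0,"linear": [0.6,-0.04,0.1],"rotation": [0,0,0]},{"claw": 0,"linear": [0.6,-0.03,0.05],"rotation": [0,0,0]},{"claw": 0,"linear": [0,0,0],"rotation": [0,0,0]},{"claw": 0,"linear": [0,0,0],"rotation": [0,0,0]}]'

```text
time: 3.25
position: [0.5045, -0.0266, 0.1845]
tool_rot: [1.394, 1.083, -1.384]
ft_force: [0.3, 0.7, 0.5]
grip_width: 1.003
```

```bash
python3 - <<'E'
from h import *
delta((.504,-.0295,.182),-A)
E
```

```text
pos [ 0.5045 -0.0266  0.1845] lin units [0.1  0.01 0.12] t 3.25 F [0.3 0.7 0.5] grip 1.003
rot units [ 0.008 -0.003 -0.002]
```

Emit:
play_rows --targets '[{"claw": 0,"linear": [0.12,0,0.14],"rotation": [0,0,0]},{"claw": 0,"linear": [0,0,0],"rotation": [0,0,0]},{"claw": 1,"linear": [0,0,0],"rotation": [0,0,0]},{"claw": 1,"linear": [0,0,0],"rotation": [0,0,0]},{"claw": 1,"linear": [0,0,0],"rotation": [0,0,0]},{"claw": 1,"linear": [0,0,0],"rotation": [0,0,0]},{"claw": 1,"linear": [0,0,0],"rotation": [0,0,0]},{"claw": 1,"linear": [0,0,0],"rotation": [0,0,0]},{"claw": 1,"linear": [0,0,0],"rotation": [0,0,0]}]' --newtons 35

```text
time: 4.0
position: [0.5066, -0.0293, 0.1868]
tool_rot: [1.395, 1.078, -1.376]
ft_force: [-0.1, -0.2, 0.2]
grip_width: 0.552
```

```bash
python3 - <<'E'
from h import *
delta((.504,-.0295,.182),-A)
cv2.imwrite('pics/s3.png',cv2.resize(get_image('side')[120:300,230:430],None,fx=3,fy=3,interpolation=2))
E
```

```text
pos [ 0.5066 -0.0293  0.1868] lin units [ 0.19 -0.1   0.03] t 4.0 F [-0.1 -0.2  0.2] grip 0.552
rot units [ 0.01  -0.004 -0.007]
```

View pics/s3.png

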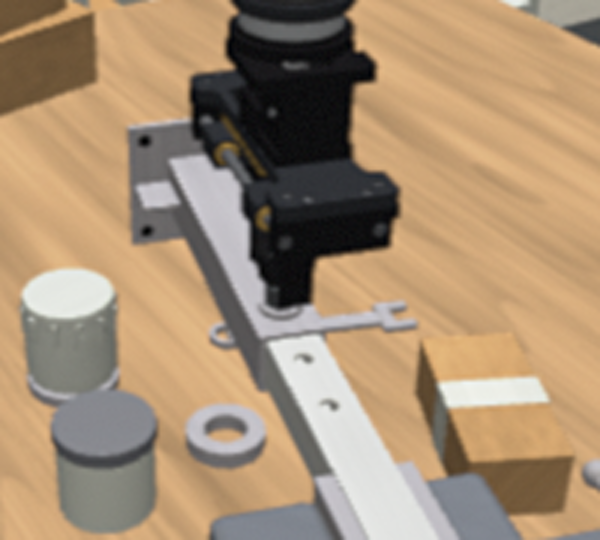

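The side crop shows the fingers straddling the knob above the barrel, still closing (opening 48 mm). Nothing else has been touched.

Emit:
play_rows --targets '[{"claw": 1,"linear": [0.19,-0.08,0],"rotation": [0.01,0,-0.006]},{"claw": 1,"linear": [0,0,0],"rotation": [0,0,0]},{"claw": 1,"linear": [0,0,0],"rotation": [0,0,0]},{"claw": 1,"linear": [0,0,0],"rotation": [0,0,0]},{"claw": 1,"linear": [0,0,0],"rotation": [0,0,0]}]'

```text
time: 4.47
position: [0.5045, -0.0294, 0.1815]
tool_rot: [1.404, 1.077, -1.397]
ft_force: [-0.4, -0.3, 0.6]
grip_width: 0.376
```

```bash
python3 - <<'E'
from h import *
delta((.504,-.0295,.182),-A);print(get_state()['torque'].round(2))
E
```

```text
pos [ 0.5045 -0.0294  0.1815] lin units [-0.02 -0.02  0.01] t 4.47 F [-0.4 -0.3  0.6] grip 0.376
rot units [-0.001 -0.003  0.   ]
[-0.14  0.04 -0.03]
```

Emit:
play_rows --targets '[{"claw": 1,"linear": [0,0,0],"rotation": [0,0,0]},{"claw": 1,"linear": [0,0,0],"rotation": [0,0,0]}]' --newtons 40

```text
time: 4.63
position: [0.5045, -0.0294, 0.1815]
tool_rot: [1.404, 1.077, -1.397]
ft_force: [0.0, -0.1, 1.1]
grip_width: 0.374
```

Emit:
play_rows --targets '[{"claw": 1,"linear": [-0.2,0,0],"rotation": [0,0,0]},{"claw": 1,"linear": [-0.2,0,0],"rotation": [0,0,0]},{"claw": 1,"linear": [-0.1,0,0],"rotation": [0,0,0]}]'

```text
time: 4.88
position: [0.5044, -0.0294, 0.1916]
tool_rot: [1.404, 1.078, -1.397]
ft_force: [4.7, -0.0, -10.9]
grip_width: 0.38
```

Emit:
play_rows --targets '[{"claw": 1,"linear": [-0.12,0,0],"rotation": [0,0,0]},{"claw": 1,"linear": [-0.02,0,0],"rotation": [0,0,0]}]'

```text
time: 5.05
position: [0.5044, -0.0294, 0.1942]
tool_rot: [1.405, 1.079, -1.396]
ft_force: [3.9, -1.2, -10.1]
grip_width: 0.377
```

```bash
python3 - <<'E'
from h import *
k=np.array([.5044,-.0294,.194]);delta(k+A*.05,-A)
E
```

```text
pos [ 0.5044 -0.0294  0.1942] lin units [ 0.02 -0.   -2.  ] t 5.05 F [  3.9  -1.2 -10.1] grip 0.377
rot units [-0.001 -0.004  0.001]
```

Emit:
play_rows --targets '[{"claw": 1,"linear": [0,0,-0.15],"rotation": [0,0,0]},{"claw": 1,"linear": [0,0,-0.25],"rotation": [0,0,0]},{"claw": 1,"linear": [0,0,-0.3],"rotation": [0,0,0]}]'

```text
time: 5.3
position: [0.5073, -0.0186, 0.1926]
tool_rot: [1.401, 1.073, -1.406]
ft_force: [3.3, -4.4, -10.2]
grip_width: 0.377
```

```bash
python3 - <<'E'
from h import *
k=np.array([.5044,-.0294,.194]);delta(k+A*.05,-A)
cv2.imwrite('pics/s4.png',cv2.resize(get_image('side')[120:300,230:430],None,fx=3,fy=3,interpolation=2))
E
```

```text
pos [ 0.5073 -0.0186  0.1926] lin units [-0.06 -0.01 -1.55] t 5.3 F [  3.3  -4.4 -10.2] grip 0.377
rot units [-0.005  0.001  0.002]
```

View pics/s4.png

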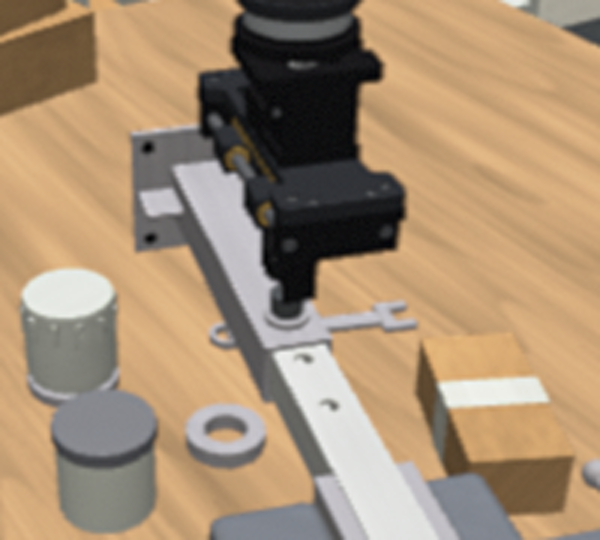

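The crop shows the knob raised clear of the barrel and the sleeve mouth moved about 11 mm towards the hole. Sideways force is low (about 4 N).

Emit:
play_rows --targets '[{"claw": 1,"linear": [-0.06,0,-0.25],"rotation": [0,0,0]},{"claw": 1,"linear": [-0.02,0,-0.3],"rotation": [0,0,0]},{"claw": 1,"linear": [0,0,-0.3],"rotation": [0,0,0]},{"claw": 1,"linear": [0,0,-0.2],"rotation": [0,0,0]},{"claw": 1,"linear": [0,0,0],"rotation": [0,0,0]}]'

```text
time: 5.77
position: [0.5134, 0.0037, 0.192]
tool_rot: [1.397, 1.071, -1.413]
ft_force: [4.8, 0.3, -9.2]
grip_width: 0.38
```

```bash
python3 - <<'E'
from h import *
k=np.array([.5044,-.0294,.194]);delta(k+A*.05,-A)
E
```

```text
pos [0.5134 0.0037 0.192 ] lin units [-0.08 -0.01 -0.63] t 5.77 F [ 4.8  0.3 -9.2] grip 0.38
rot units [-0.006  0.004  0.004]
```

Emit:
play_rows --targets '[{"claw": 1,"linear": [-0.02,0,-0.2],"rotation": [0,0,0]},{"claw": 1,"linear": [0,0,-0.2],"rotation": [0,0,0]},{"claw": 1,"linear": [0,0,-0.1],"rotation": [0,0,0]},{"claw": 1,"linear": [0,0,0],"rotation": [0,0,0]}]'

```text
time: 6.1
position: [0.5161, 0.0138, 0.1915]
tool_rot: [1.396, 1.07, -1.417]
ft_force: [3.8, -2.9, -10.4]
grip_width: 0.375
```

```bash
python3 - <<'E'
from h import *
k=np.array([.5044,-.0294,.194]);delta(k+A*.05,-A)
E
```

```text
pos [0.5161 0.0138 0.1915] lin units [-0.1  -0.01 -0.21] t 6.1 F [  3.8  -2.9 -10.4] grip 0.375
rot units [-0.007  0.005  0.005]
```

Emit:
play_rows --targets '[{"claw": 1,"linear": [0.02,0,-0.15],"rotation": [0.006,0,0]},{"claw": 1,"linear": [0.03,0,-0.05],"rotation": [0,0,0]}]'

```text
time: 6.27
position: [0.5172, 0.0179, 0.1902]
tool_rot: [1.402, 1.064, -1.424]
ft_force: [3.4, -1.9, -9.5]
grip_width: 0.381
```

```bash
python3 - <<'E'
from h import *
k=np.array([.5044,-.0294,.194]);delta(k+A*.05,-A)
E
```

```text
pos [0.5172 0.0179 0.1902] lin units [-0.15 -0.01 -0.04] t 6.27 F [ 3.4 -1.9 -9.5] grip 0.381
rot units [-0.013  0.006  0.005]
```

Emit:
play_rows --targets '[{"claw": 1,"linear": [0.05,0,-0.05],"rotation": [0,0,0]},{"claw": 1,"linear": [0.08,0,0],"rotation": [0,0,0]},{"claw": 1,"linear": [0.08,0,0],"rotation": [0,0,0]}]'

```text
time: 6.52
position: [0.5177, 0.0193, 0.1854]
tool_rot: [1.401, 1.064, -1.423]
ft_force: [0.7, -3.7, -4.2]
grip_width: 0.377
```

```bash
python3 - <<'E'
from h import *
k=np.array([.5044,-.0294,.194]);delta(k+A*.05,-A)
E
```

```text
pos [0.5177 0.0193 0.1854] lin units [-0.34 -0.02  0.02] t 6.52 F [ 0.7 -3.7 -4.2] grip 0.377
rot units [-0.012  0.006  0.005]
```

Emit:
play_rows --targets '[{"claw": 1,"linear": [0.05,0,0],"rotation": [0,0,0]},{"claw": 1,"linear": [0.05,0,0],"rotation": [0,0,0]}]'

```text
time: 6.68
position: [0.5176, 0.0191, 0.1837]
tool_rot: [1.4, 1.063, -1.423]
ft_force: [0.5, -3.0, -3.9]
grip_width: 0.375
```

```bash
python3 - <<'E'
from h import *
k=np.array([.5044,-.0294,.194]);delta(k+A*.05,-A)
E
```

```text
pos [0.5176 0.0191 0.1837] lin units [-0.41 -0.02  0.02] t 6.68 F [ 0.5 -3.  -3.9] grip 0.375
rot units [-0.012  0.007  0.005]
```

Emit:
play_rows --targets '[{"claw": 1,"linear": [0.06,0,0],"rotation": [0,0,0]},{"claw": 1,"linear": [0.05,0,0],"rotation": [0,0,0]},{"claw": 1,"linear": [0.05,0,0],"rotation": [0,0,0]}]'

```text
time: 6.93
position: [0.5177, 0.019, 0.1815]
tool_rot: [1.4, 1.062, -1.423]
ft_force: [-3.4, -3.8, 7.0]
grip_width: 0.381
```

```bash
python3 - <<'E'
from h import *
k=np.array([.5044,-.0294,.194]);delta(k+A*.05,-A)
cv2.imwrite('pics/s5.png',cv2.resize(get_image('side')[120:300,230:430],None,fx=3,fy=3,interpolation=2))
E
```

```text
pos [0.5177 0.019  0.1815] lin units [-0.5  -0.02  0.02] t 6.93 F [-3.4 -3.8  7. ] grip 0.381
rot units [-0.012  0.007  0.004]
```

View pics/s5.png

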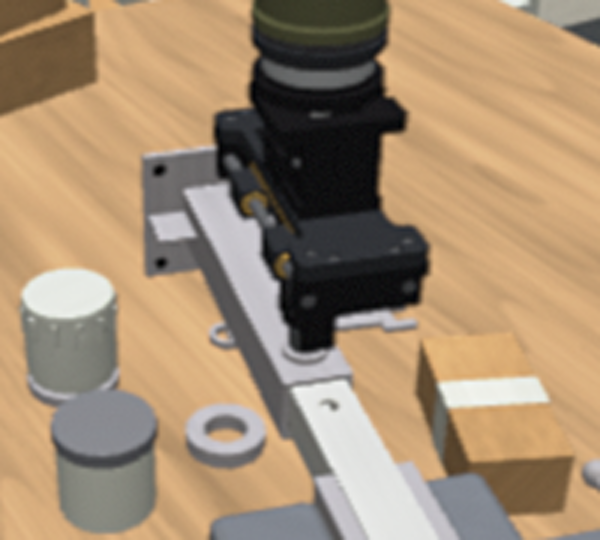

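The crop shows the mouth past the first hole, with one hole still uncovered. The fingers are back down at the boss, as they were at the start. TCP height equals the home value (0.1815) and the force has reversed to +7 N. A small press plus a nudge along the leg will confirm it is locked.

Emit:
play_rows --targets '[{"claw": 1,"linear": [0.05,0,0],"rotation": [0,0,0]},{"claw": 1,"linear": [0.05,0,-0.08],"rotation": [0,0,0]},{"claw": 1,"linear": [0.04,0,-0.08],"rotation": [0,0,0]}]'

```text
time: 7.23
position: [0.5179, 0.0189, 0.1813]
tool_rot: [1.397, 1.055, -1.431]
ft_force: [-5.1, -6.2, 6.5]
grip_width: 0.378
```

Emit:
play_rows --targets '[{"claw": 1,"linear": [0.03,0,0.03],"rotation": [0,0,0]},{"claw": 1,"linear": [0.02,0,0],"rotation": [0,0,0]},{"claw": 1,"linear": [0.02,0,0],"rotation": [0,0,0]}]'

```text
time: 7.48
position: [0.5179, 0.0187, 0.1814]
tool_rot: [1.399, 1.053, -1.431]
ft_force: [-2.9, -3.8, 3.3]
grip_width: 0.378
```

```bash
python3 - <<'E'
from h import *
s=get_state();d=s['position']-[.5044,-.0294,.1815];print('travel',d@A,'dz',d[2],'F',s['ft_force'].round(1),'grip mm',s['grip_width']*87,'t',s['time'])
close_job()
E
```

```text
travel 0.04994885632391101 dz -0.000145675244821869 F [-2.9 -3.8  3.3] grip mm 32.90104340389142 t 7.4833
the job is handed in; nothing more can be done
```

The drop leg is one hole shorter: I gripped the knob at 40 N, lifted the plunger about 12 mm, slid the outer section one hole towards the vise and lowered the pin into it. I handed the job in at about 7.5 s with the gripper still holding the knob.

**Last checks**
- **Travel:** the section moved 49.9 mm along the leg, against the 50 mm hole spacing.
- **Pin home:** the tool is back at its starting height to within 0.15 mm. Pressing down moved it no further and gave about 7 N of resistance.
- **Locked:** nudging it along the leg gave about 6–8 N of resistance and no movement, against the 2.5 N sliding friction.
- **Picture:** the side view, taken before the final press and nudge, shows one uncovered hole left. The loose items visible in it look undisturbed.

**Disagreements**
- **Grip width:** it read 32.9 mm on a 34 mm knob.
- **Measured heights:** the camera heights came out low, 198 mm for the knob against 201 mm, and about 153 mm for the hole against 158 mm.
- **Not seen directly:** the gripper hides the pin, so its seating rests on the height and force readings.

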